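# Set the can mixer to speed three and start it

### The job

The roller mixer's orange speed lever is at off, before the first of its five detents. Push it with a fingertip, without gripping it, along its slot click by click into the third detent, not past it, and leave it there. Then press the green start button fully down and let it go, leaving the cans, bottles and tools around the machine where they are.

Things in the scene. Friction and masses are not known exactly. Their poses are not given: they have to be found in the camera images.
- mixer: Grey bench roller mixer, fixed. Origin on the table under the middle of its control ledge; x points from the ledge back to the rollers, y along the ledge to its left, z up. Ledge flat, 60 mm high, x -70 to 115 mm, y -185 to 185 mm. Lever slot along y at x = 0, button at y = -100 mm. A teal can (190 mm high, from x = 136 mm) lies clamped between brackets 173 mm high (from x = 115 mm)
- speed_lever (a joint): Lever travel in m along the mixer's +y; the lever's centre is at y = this value. 0 is off (red mark, end stop). Five sprung detents at 0.018, 0.036, 0.054, 0.072, 0.090 (white ticks at x = -30 mm). Leaving a rest, resistance rises to about 6 N after 4.5 mm, fades at 9 mm (ridge), then the lever snaps ahead by itself into the next detent and stays. Stop at 0.092
- lever_top (a point): Centre of the top face of the orange lever grip, 101 mm above the table. The grip measures 30 mm along the mixer's x, 18 mm along the slot (y), and is 30 mm tall (71 to 101 mm above the table) on a thin steel stem; white line across its top
- start_button (a joint): How far the start button is pressed, m: 0 up, 0.006 fully down; springs back up; fully down takes about 5 N
- start_button_top (a point): Centre of the top of the green start button, 32 mm across, in a black housing on the ledge, at x = 0, y = -100 mm in the mixer's frame; pressed straight down
- sample_tin: Bystander, leave where it is: small red-banded steel tin, 46 mm across, 40 mm tall, standing on the ledge of the mixer beyond the far (5th tick) end of the slot. Origin at the underside (for a lying tool, about its middle)
- paint_can: Bystander, leave where it is: mustard paint can, 108 mm across, 125 mm tall, on the table to the mixer's left. Origin at the underside (for a lying tool, about its middle)
- small_can: Bystander, leave where it is: purple-banded can, 74 mm across, 85 mm tall, on the table to the mixer's right. Origin at the underside (for a lying tool, about its middle)
- thinner_bottle: Bystander, leave where it is: white bottle with red cap, 64 mm across, 170 mm tall, on the table to the mixer's right. Origin at the underside (for a lying tool, about its middle)
- varnish_jar: Bystander, leave where it is: amber jar with black lid, 68 mm across, 80 mm tall, on the table to the mixer's left. Origin at the underside (for a lying tool, about its middle)
- paint_brush: Bystander, leave where it is: paint brush lying on the table to the front left of the mixer. Origin at the underside (for a lying tool, about its middle)
- can_opener: Bystander, leave where it is: screwdriver for opening cans, lying on the table to the front right of the mixer. Origin at the underside (for a lying tool, about its middle)

How it is judged:
On the way, in this order (a step that is already met when the one before it is completed fails the run):
1. the lever clicks into the first detent (value of joint speed_lever between 0.014 and 0.022 m), for 0.02 s.
2. the lever clicks into the second detent (value of joint speed_lever between 0.032 and 0.04 m), for 0.02 s.
3. the lever rests in the third detent (value of joint speed_lever between 0.0505 and 0.0575 m and velocity of joint speed_lever between -0.01 and 0.01 m/s), for 0.2 s.
4. the start button is pressed down with the lever in the third detent (value of joint start_button above 0.0045 m and value of joint speed_lever between 0.0505 and 0.0575 m), for 0.03 s.
At the end, for the whole second after the job is handed in: The lever rests in the third detent (54 mm of travel, within 3.5 mm) and the start button has been pressed and is up again (within 1.5 mm); bystanders have not been moved by more than 15 mm, lifted or tipped (value of joint speed_lever between 0.0505 and 0.0575 m and velocity of joint speed_lever between -0.005 and 0.005 m/s and value of joint start_button below 0.0015 m and not (distance of any of sample_tin, paint_can, small_can, thinner_bottle, varnish_jar, paint_brush, can_opener from where it was at the start of the episode above 0.015 m or angle between any of sample_tin, paint_can, small_can, thinner_bottle, varnish_jar's own z axis and vertical above 0.3 rad)); the robot touches nothing.
It fails at once if the lever is run past the third detent (value of joint speed_lever above 0.0615 m).
It fails at once if the start button is pressed before the lever is in the third detent (value of joint start_button above 0.003 m and value of joint speed_lever below 0.0505 m).
It fails at once if a can, tin, bottle, jar or tool standing around is lifted, tipped or moved by more than 15 mm (distance of any of sample_tin, paint_can, small_can, thinner_bottle, varnish_jar, paint_brush, can_opener from where it was at the start of the episode above 0.015 m or angle between any of sample_tin, paint_can, small_can, thinner_bottle, varnish_jar's own z axis and vertical above 0.3 rad).
It fails at once if the lever is gripped: the fingers press on its rear (off-side) half and its front half at once (contact force between the fingers and speed_lever_c0 above 2 N and contact force between the fingers and speed_lever_c1 above 2 N).
It also fails if it takes over 64 s, if anything falls off the work surface, if the arm or the gripper's body presses on something with over 40 N, if the wrist force passes 120 N, or if a joint passes its speed limit or range.

### The arm

A 6-joint arm with a two-finger parallel gripper is mounted at the origin on the work surface. World frame = base frame: x ahead of the robot, y to its left, z up, the work surface at z = 0. Lengths are in m, angles in rad, forces in N, time in s.
With the tool pointing down it reaches from about 0.4 to 0.825 m from the base axis. Payload 7 kg.
Tool frame: the origin (TCP) lies between the finger pads; the fingertips stand 22 mm ahead of it and the grasp point (between the pads) lies 3 mm ahead of it; z points along the fingers, y is the direction in which the jaws open and shut (so a half turn about z gives the same grasp; the last joint's range is limited). The gripper opens to 88 mm and grips with 3 to 60 N. Pads are 19 mm wide; open, the fingers measure 130 mm over their backs; the gripper's body (78 mm by 193 mm) begins 47 mm behind the grasp point.
Start: joints at [-0.945, 0.359, 0.012, 0, -1.224, -0.288], TCP at [0.224, -0.637, 0.249] pointing down, gripper open.
Joint ranges: [-3.07, 3.07], [-1.43, 2.12], [-1.02, 1.25], [-3.03, 1.67], [-3.05, -0], [-3.03, 3.03]. Speed limits (rad/s): [2.39, 2.39, 3.01, 3.14, 3.14, 3.14].

### API

Orientations are given as [roll, pitch, yaw] about the fixed x, y, z axes, in that order (R = Rz(yaw) Ry(pitch) Rx(roll)).
In Python, from station import * gives the robot as it stands. The module is installed in compiled form; this text tells all that it offers.
- The arm moves only by the tool move_arm, never from a script. Its argument "rows" is a list of rows, each an object with "delta_rot": the turn, a rotation vector about the world's x, y, z in degrees, a list of three; "delta_pos": the shift along the world's x, y, z in cm, a list of three; "hand": the finger opening in cm, from 0 to 8.76. A call has exactly 10 rows; each row shifts and turns the commanded pose from where the row before left it; what a row does not reach is not made up. A row lasts 1/10 s, in which the tool goes at most 50 mm and 8.59 degrees, less where a joint would pass 70% of its speed; a pose out of reach is approached as far as the arm can. A call is refused whole if a number of a shift passes 5 or a number of a turn 8.59, either way. A call with a gripper value outside its range is refused whole. The fingers move at their own pace and stop on an object; "force" is the grip in N (left out, the last holds). Time passes only in rows, so rows that do not move let the fingers close, or fill a call up. It gives the time, the measured TCP pose, the force and the opening at its end, in the units of the state.
- get_state(): the state, without advancing time (a new reading comes with each control period).
- grab_frame(name): name is "side" or "top"; returns the picture (384x512x3 uint8, blue, green, red); there is no depth.
- camera_info(name): a dict with "camera_matrix" (3x3 intrinsics, pixels), "world_from_camera" (4x4, takes a point from camera to world coordinates). Camera axes: x right, y down, z forward; pixel columns grow to the right and rows downward; lengths in m; the calibration is good to about 2 mm. A picture is of the moment at which its call begins. camera_info takes no time and is no camera call.
- job_done(): hands the job in, once; it reports no verdict.
The state is a dict: "t": time; "q": joint angles; "qd": joint speeds; "joint_efforts": joint torques, N m; "eef_pos": TCP position; "ee_rot": TCP orientation; "force": force on the tool from outside, world axes, zero at the start; "moment": the same for the moment, N m; "width": finger opening in m.
Only numpy, scipy, OpenCV 4.12 (cv2) and the standard library are available. Lean on these libraries where they do the work, as an engineer would, in place of code of your own. Each camera call takes 0.05 s, during which the arm holds its last target.

## Working session

There is one attempt and no reset: what is moved stays moved. The work goes in short steps, Python scripts to look and compute and a tool call to move; the robot and the scene stay as the last step left them, time stands still between calls to the robot, and variables do not carry over. Pictures are saved under pics/ and viewed, and the job is handed in when it is done.

Besides the shell and the picture viewer there is one more tool, called after "Call:" in YAML: its name, and indented under it one key for each argument. move_arm: Moves the arm, as the interface text tells. Its arguments: {"type":"object","properties":{"rows":{"type":"array"},"force":{"type":"number"}},"required":["rows"]}

```bash
mkdir -p pics; python3 - <<'E'
from station import *
import cv2
for n in("top","side"):
    im=grab_frame(n); cv2.imwrite(f"pics/{n}0.png",im)
    c=camera_info(n); print(n,c["camera_matrix"],c["world_from_camera"])
print(get_state())
E
```

```text
top [[372.32801854   0.         253.1881921 ]
 [  0.         372.32801854 185.82671715]
 [  0.           0.           1.        ]] [[-0.08186843 -0.97430813  0.20981234  0.3474402 ]
 [-0.99662343  0.08135633 -0.01108546  0.05739289]
 [-0.00626891 -0.21001145 -0.97767883  1.08412476]
 [ 0.          0.          0.          1.        ]]
side [[354.70058813   0.         251.3227158 ]
 [  0.         354.70058813 190.13276522]
 [  0.           0.           1.        ]] [[-0.91158943 -0.23487234  0.33740138  0.22124985]
 [-0.41083564  0.55000536 -0.72712323  0.75096006]
 [-0.01479143 -0.80145436 -0.597873    0.68479148]
 [ 0.          0.          0.          1.        ]]
{'t': 0.1, 'q': array([-9.44885682e-01,  3.59331285e-01,  1.11389386e-02, -3.08208103e-04,
       -1.22411673e+00, -2.88115519e-01]), 'qd': array([-7.12975932e-04, -2.10941732e-03,  1.91376609e-03,  7.43973797e-04,
        1.80461870e-03,  8.13811987e-06]), 'joint_efforts': array([-7.41786589e-04, -5.84165204e+01,  2.93756765e+01,  7.01547503e+00,
        1.02068853e-02, -7.44556382e-05]), 'eef_pos': array([ 0.2235456 , -0.63646676,  0.24770103]), 'ee_rot': array([ 3.14005992e+00, -1.52075771e-04, -2.80390235e+00]), 'force': array([ 0.83112598,  0.51047919, -0.60197163]), 'moment': array([ 0.00977009, -0.00672452, -0.01326413]), 'width': 0.0876001238785366}
```

View pics/top0.png

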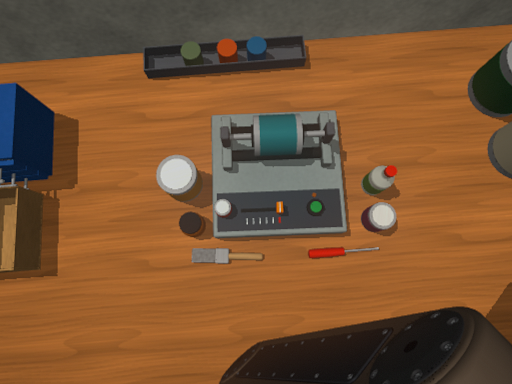

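View pics/side0.png

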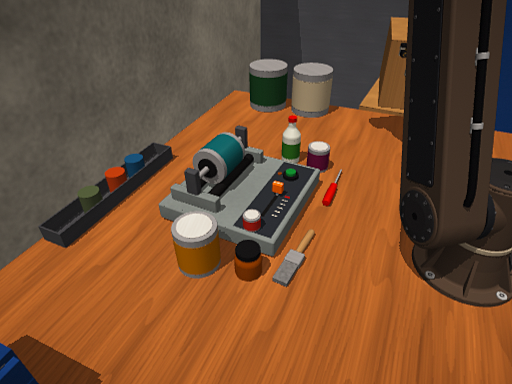

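The top view shows the mixer at about (278,175), the lever at (280,207), the button at (316,207) and the tin at (223,208). I'll enlarge both views.

```bash
python3 - <<'E'
import cv2
a=cv2.imread("pics/top0.png")[180:245,205:355]; cv2.imwrite("pics/top0c.png",cv2.resize(a,None,fx=5,fy=5,interpolation=cv2.INTER_CUBIC))
a=cv2.imread("pics/side0.png")[150:250,230:330]; cv2.imwrite("pics/side0c.png",cv2.resize(a,None,fx=6,fy=6,interpolation=cv2.INTER_CUBIC))
E
```

```text
(no output)
```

View pics/top0c.png

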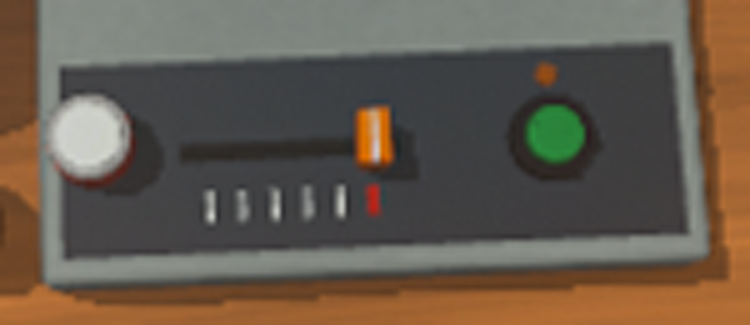

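View pics/side0c.png

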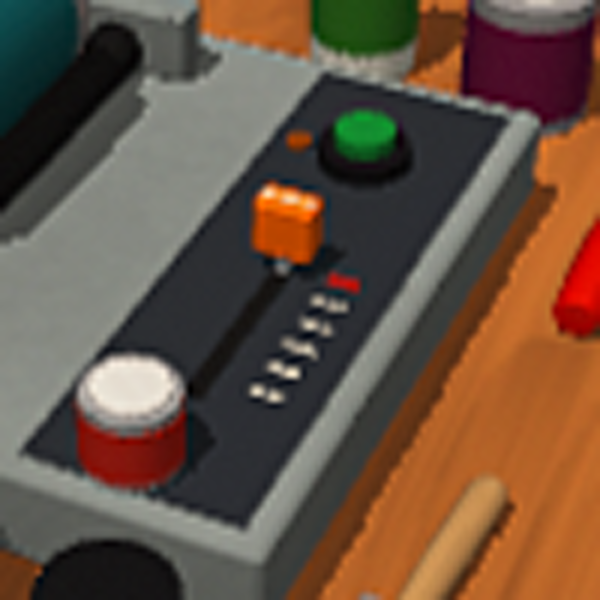

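```bash
cat > h.py <<'E'
from station import *
import numpy as np, cv2
def proj(n,P):
    c=camera_info(n); K=c["camera_matrix"]; T=np.linalg.inv(c["world_from_camera"])
    p=np.atleast_2d(P)@T[:3,:3].T+T[:3,3]; p=p@K.T
    return p[:,:2]/p[:,2:]
def mix(p,P):
    c,s=np.cos(p[2]),np.sin(p[2]); P=np.atleast_2d(P)
    return np.c_[p[0]+c*P[:,0]-s*P[:,1],p[1]+s*P[:,0]+c*P[:,1],P[:,2]]
E
cat > fit.py <<'E'
from h import *
from scipy.optimize import least_squares
tk=[(-.03,.018*i,.06) for i in range(6)]
top=np.array([(374,200),(341,201),(308,203),(276,205),(242,206),(210,207),(377,136),(556,133)],float)
side=np.array([(345,283),(328,302),(315,325),(300,348),(284,371),(268,393),(289,197),(366,128)],float)
top=np.array([205,180])+(top+.5)/5-.5; side=np.array([230,150])+(side+.5)/6-.5
def r(p,full=False):
    P=mix(p,tk+[(0,0,.101),(0,-.1,p[3])])
    a=proj("top",P)-top; b=proj("side",P)-side
    if full: return a,b
    return np.r_[a.ravel(),b.ravel()]
s=least_squares(r,[.5,0,0,.08],loss="soft_l1")
print(s.x); print(np.round(r(s.x,True),2))
for n in("top","side"):
    P=[(n,)]
np.save("mix.npy",s.x)
print(mix(s.x,[(0,0,.101),(0,-.1,s.x[3]),(0,.054,.101)]))
# overlay
for n in("top","side"):
    im=cv2.imread(f"pics/{n}0.png")
    for x,y,z in tk+[(0,0,.101),(0,-.1,s.x[3])]+[(-.07,-.185,.06),(-.07,.185,.06)]:
        u,v=proj(n,mix(s.x,(x,y,z)))[0]; im[int(round(v)),int(round(u))]=(255,0,255)
    a=im[140:270,190:360]; cv2.imwrite(f"pics/{n}ov.png",cv2.resize(a,None,fx=4,fy=4,interpolation=cv2.INTER_NEAREST))
E
python3 fit.py
```

```text
[ 0.4962566  -0.02002477 -0.04323971  0.08097495]
[[[ 0.09 -0.02]
  [ 0.17  0.03]
  [ 0.25 -0.11]
  [ 0.13 -0.25]
  [ 0.41 -0.2 ]
  [ 0.29 -0.14]
  [-0.15 -0.29]
  [ 0.3   0.01]]

 [[-0.12  0.32]
  [ 0.31  0.67]
  [ 0.    0.45]
  [-0.03  0.32]
  [ 0.03  0.3 ]
  [ 0.03  0.54]
  [ 0.    0.37]
  [-0.06  0.06]]]
[[ 0.4962566  -0.02002477  0.101     ]
 [ 0.49193397 -0.1199313   0.08097495]
 [ 0.49859081  0.03392476  0.101     ]]
```

Call:
move_arm:
  rows:
    - {"delta_pos": [1.3,2.9,0],"delta_rot": [0,0,-1.1],"hand": 0}
    - {"delta_pos": [1.3,2.9,0],"delta_rot": [0,0,-1.1],"hand": 0}
    - {"delta_pos": [1.3,2.9,0],"delta_rot": [0,0,-1.1],"hand": 0}
    - {"delta_pos": [1.3,2.9,0],"delta_rot": [0,0,-1.1],"hand": 0}
    - {"delta_pos": [1.3,2.9,0],"delta_rot": [0,0,-1.1],"hand": 0}
    - {"delta_pos": [1.3,2.9,0],"delta_rot": [0,0,-1.1],"hand": 0}
    - {"delta_pos": [1.3,2.9,0],"delta_rot": [0,0,-1.1],"hand": 0}
    - {"delta_pos": [1.3,2.9,0],"delta_rot": [0,0,-1.1],"hand": 0}
    - {"delta_pos": [1.3,2.9,0],"delta_rot": [0,0,-1.1],"hand": 0}
    - {"delta_pos": [1.3,2.9,0],"delta_rot": [0,0,-1.1],"hand": 0}
  force: 10

```text
t: 1.1
eef_pos: [0.3538, -0.3455, 0.2483]
ee_rot: [3.141, -0.0, -2.997]
force: [0.6, 0.0, 0.0]
width: 0.0131
```

Call:
move_arm:
  rows:
    - {"delta_pos": [1.4,2.8,0],"delta_rot": [0,0,-1.1],"hand": 0}
    - {"delta_pos": [1.4,2.8,0],"delta_rot": [0,0,-1.1],"hand": 0}
    - {"delta_pos": [1.4,2.8,0],"delta_rot": [0,0,-1.1],"hand": 0}
    - {"delta_pos": [1.4,2.8,0],"delta_rot": [0,0,-1.1],"hand": 0}
    - {"delta_pos": [1.4,2.8,0],"delta_rot": [0,0,-1.1],"hand": 0}
    - {"delta_pos": [1.4,2.8,0],"delta_rot": [0,0,-1.1],"hand": 0}
    - {"delta_pos": [1.4,2.8,0],"delta_rot": [0,0,-1.1],"hand": 0}
    - {"delta_pos": [1.4,2.8,0],"delta_rot": [0,0,-1.1],"hand": 0}
    - {"delta_pos": [1.4,2.8,0],"delta_rot": [0,0,-1.0],"hand": 0}
    - {"delta_pos": [1.4,2.8,0],"delta_rot": [0,0,-1.0],"hand": 0}

```text
t: 2.1
eef_pos: [0.4938, -0.0656, 0.2484]
ee_rot: [3.142, -0.0, 3.098]
force: [1.5, 0.5, 0.0]
width: 0.0004
```

```bash
python3 - <<'E'
from h import *
s=get_state(); print(s['eef_pos'],s['ee_rot'],s['q'],s['width'])
for n in("top","side"):
    im=grab_frame(n); a=im[120:260,190:350]; cv2.imwrite(f"pics/{n}1.png",cv2.resize(a,None,fx=4,fy=4,interpolation=cv2.INTER_CUBIC))
E
```

```text
[ 0.49382366 -0.06556382  0.24840862] [ 3.14153228e+00 -3.18170015e-04  3.09833111e+00] [ 2.63113983e-01  6.50941920e-02 -3.68196269e-01 -1.69129942e-04
 -1.13779102e+00 -1.87710088e+00] 0.00035155043786090395
```

View pics/side1.png

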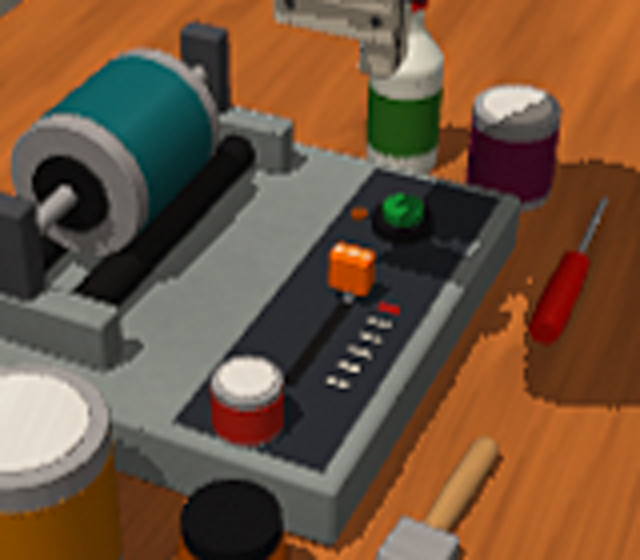

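View pics/top1.png

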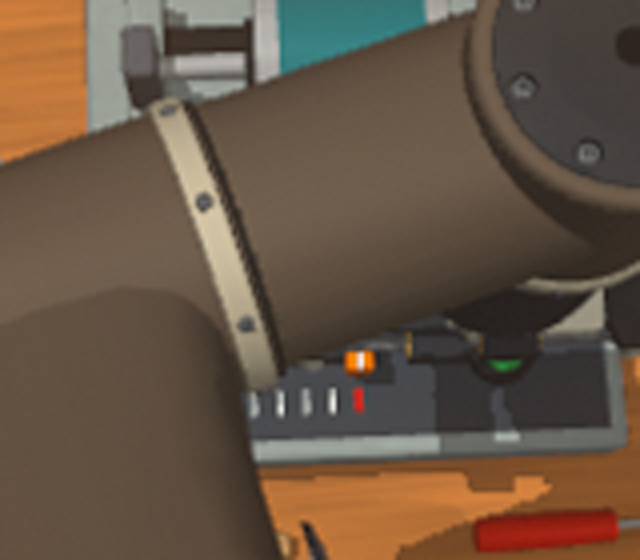

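The side view shows the lever at off, with the closed fingers above and right of it. The arm blocks most of the top view. I'll look at the full side frame to check arm clearance over the teal can before I descend.

```bash
python3 - <<'E'
from h import *
im=grab_frame("side"); cv2.imwrite("pics/side2.png",cv2.resize(im,None,fx=1.5,fy=1.5))
E
```

```text
(no output)
```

View pics/side2.png

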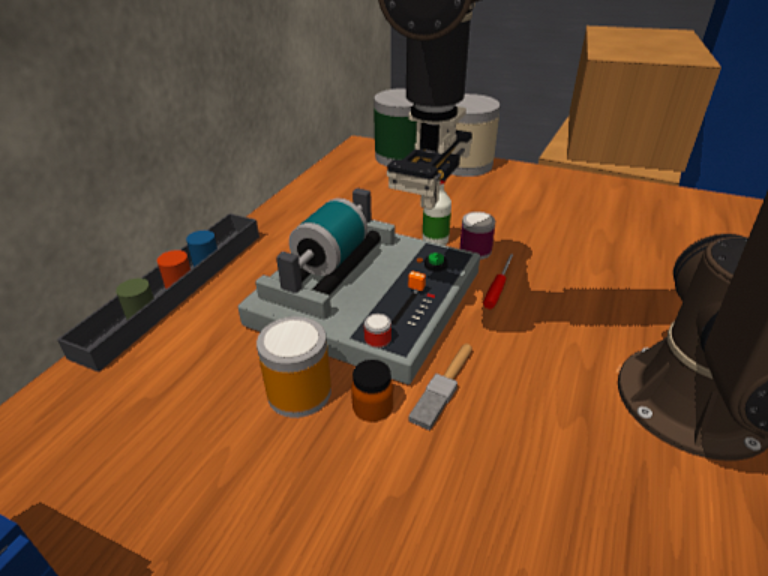

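```bash
python3 - <<'E'
from h import *
im=grab_frame("side"); cv2.imwrite("pics/side3.png",cv2.resize(im[60:200,220:340],None,fx=5,fy=4.2,interpolation=cv2.INTER_CUBIC))
s=get_state()
from scipy.spatial.transform import Rotation as R
Rm=R.from_euler("xyz",s['ee_rot']).as_matrix();print(Rm)
for d in [(0,0,.022),(0,.021,.022),(0,-.021,.022),(.0095,0,.022),(0,.0965,-.044),(0,-.0965,-.044)]:
    print(d,proj("side",s['eef_pos']+Rm@np.array(d)))
E
```

```text
[[-9.99155282e-01  4.10798150e-02 -1.08220977e-03]
 [ 4.10799549e-02  9.99155857e-01 -1.07339604e-04]
 [ 1.07688674e-03 -1.51706061e-04 -9.99999409e-01]]
(0, 0, 0.022) [[286.16627529 136.27838915]]
(0, 0.021, 0.022) [[283.18838233 139.68088972]]
(0, -0.021, 0.022) [[289.0527882  132.98029821]]
(0.0095, 0, 0.022) [[289.44162109 136.98480341]]
(0, 0.0965, -0.044) [[272.16289664 129.10789833]]
(0, -0.0965, -0.044) [[300.25242352 100.23306445]]
```

View pics/side3.png

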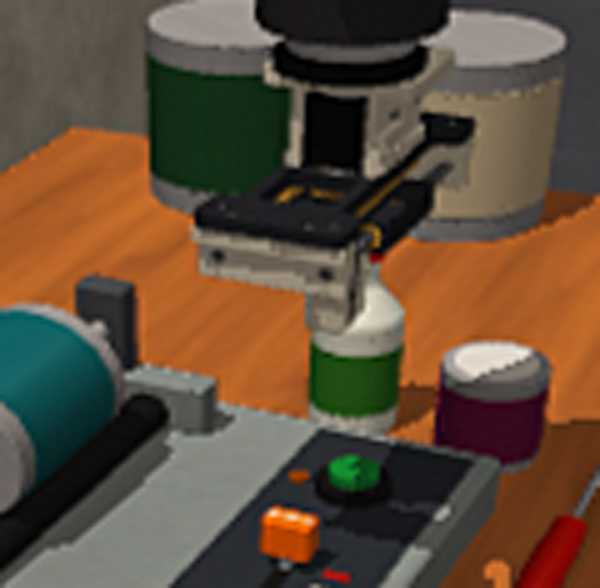

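Call:
move_arm:
  rows:
    - {"delta_pos": [0,0,-2],"delta_rot": [0,0,0],"hand": 0}
    - {"delta_pos": [0,0,-2],"delta_rot": [0,0,0],"hand": 0}
    - {"delta_pos": [0,0,-2],"delta_rot": [0,0,0],"hand": 0}
    - {"delta_pos": [0,0,-2],"delta_rot": [0,0,0],"hand": 0}
    - {"delta_pos": [0,0,-2],"delta_rot": [0,0,0],"hand": 0}
    - {"delta_pos": [0,0,-1.6],"delta_rot": [0,0,0],"hand": 0}
    - {"delta_pos": [0,0,-1],"delta_rot": [0,0,0],"hand": 0}
    - {"delta_pos": [0,0,-1],"delta_rot": [0,0,0],"hand": 0}
    - {"delta_pos": [0,0,-1],"delta_rot": [0,0,0],"hand": 0}
    - {"delta_pos": [0,0,0],"delta_rot": [0,0,0],"hand": 0}

```text
t: 3.3
eef_pos: [0.493, -0.0671, 0.1015]
ee_rot: [-3.141, -0.002, 3.099]
force: [0.3, 0.4, 0.5]
width: 0.0004
```

```bash
cat > look.py <<'E'
import sys
from h import *
s=get_state(); p=np.load("mix.npy"); c,sn=np.cos(p[2]),np.sin(p[2]); d=s['eef_pos'][:2]-p[:2]
print("t",s['t'],"mixer xy mm",1e3*np.array([c*d[0]+sn*d[1],-sn*d[0]+c*d[1]]),"z",s['eef_pos'][2],"F",s['force'],s['width'])
im=grab_frame("side"); cv2.imwrite(f"pics/{sys.argv[1]}.png",cv2.resize(im[130:230,235:335],None,fx=6,fy=6,interpolation=cv2.INTER_CUBIC))
E
python3 look.py s4
```

```text
t 3.3 mixer xy mm [ -1.23978844 -47.1814944 ] z 0.10149492715160302 F [0.33503019 0.36387725 0.4854656 ] 0.00037451183239102563
```

View pics/s4.png

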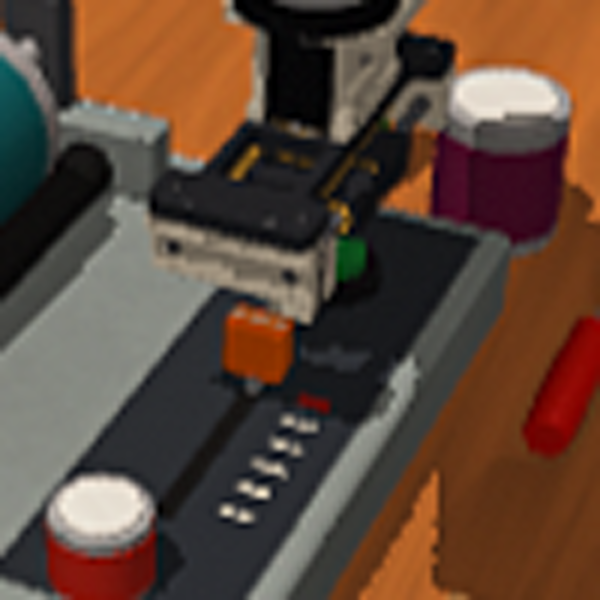

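The fingers are beside the lever on its off side, clear of the button. I'll approach to a light contact and check the force.

Call:
move_arm:
  rows:
    - {"delta_pos": [0.02,0.4,0],"delta_rot": [0,0,0],"hand": 0}
    - {"delta_pos": [0.02,0.4,0],"delta_rot": [0,0,0],"hand": 0}
    - {"delta_pos": [0.02,0.4,0],"delta_rot": [0,0,0],"hand": 0}
    - {"delta_pos": [0.02,0.3,0],"delta_rot": [0,0,0],"hand": 0}
    - {"delta_pos": [0.01,0.2,0],"delta_rot": [0,0,0],"hand": 0}
    - {"delta_pos": [0,0.1,0],"delta_rot": [0,0,0],"hand": 0}
    - {"delta_pos": [0,0.1,0],"delta_rot": [0,0,0],"hand": 0}
    - {"delta_pos": [0,0.1,0],"delta_rot": [0,0,0],"hand": 0}
    - {"delta_pos": [0,0,0],"delta_rot": [0,0,0],"hand": 0}
    - {"delta_pos": [0,0,0],"delta_rot": [0,0,0],"hand": 0}

```text
t: 4.35
eef_pos: [0.4946, -0.0469, 0.1026]
ee_rot: [3.142, -0.0, 3.099]
force: [-0.4, -0.7, 1.0]
width: 0.0003
```

```bash
python3 look.py s5
```

```text
t 4.35 mixer xy mm [ -0.53469545 -26.88843545] z 0.10255135953133011 F [-0.37835781 -0.73434098  0.99353211] 0.0002562791583316282
```

View pics/s5.png

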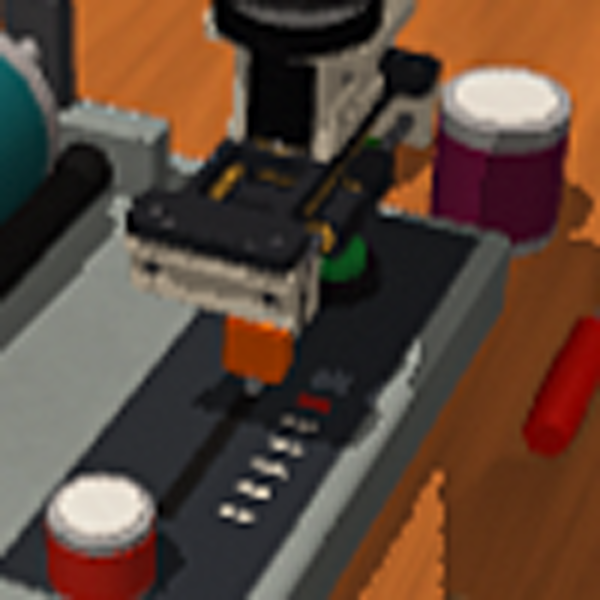

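The stem is still at (252,385), so the lever hasn't moved, and there is no clear force yet. I'll creep on.

Call:
move_arm:
  rows:
    - {"delta_pos": [0,0.1,0],"delta_rot": [0,0,0],"hand": 0}
    - {"delta_pos": [0,0.1,0],"delta_rot": [0,0,0],"hand": 0}
    - {"delta_pos": [0,0.1,0],"delta_rot": [0,0,0],"hand": 0}
    - {"delta_pos": [0,0.1,0],"delta_rot": [0,0,0],"hand": 0}
    - {"delta_pos": [0,0,0],"delta_rot": [0,0,0],"hand": 0}
    - {"delta_pos": [0,0,0],"delta_rot": [0,0,0],"hand": 0}
    - {"delta_pos": [0,0,0],"delta_rot": [0,0,0],"hand": 0}
    - {"delta_pos": [0,0,0],"delta_rot": [0,0,0],"hand": 0}
    - {"delta_pos": [0,0,0],"delta_rot": [0,0,0],"hand": 0}
    - {"delta_pos": [0,0,0],"delta_rot": [0,0,0],"hand": 0}

```text
t: 5.4
eef_pos: [0.4946, -0.043, 0.1026]
ee_rot: [-3.141, -0.0, 3.099]
force: [2.5, -4.9, -0.7]
width: 0.0007
```

```bash
python3 look.py s6
```

```text
t 5.4 mixer xy mm [ -0.70675939 -23.0732095 ] z 0.10255758489610263 F [ 2.53546433 -4.90625154 -0.68747674] 0.0007101721388309806
```

Contact is at about TCP y = −25.8 mm, so the ridge is about 9 mm further. I'll push 9 mm from here, which goes past the ridge.

Call:
move_arm:
  rows:
    - {"delta_pos": [0,0.1,0],"delta_rot": [0,0,0],"hand": 0}
    - {"delta_pos": [0.01,0.1,0],"delta_rot": [0,0,0],"hand": 0}
    - {"delta_pos": [0.01,0.1,0],"delta_rot": [0,0,0],"hand": 0}
    - {"delta_pos": [0.01,0.1,0],"delta_rot": [0,0,0],"hand": 0}
    - {"delta_pos": [0.01,0.1,0],"delta_rot": [0,0,0],"hand": 0}
    - {"delta_pos": [0.01,0.1,0],"delta_rot": [0,0,0],"hand": 0}
    - {"delta_pos": [0.01,0.1,0],"delta_rot": [0,0,0],"hand": 0}
    - {"delta_pos": [0,0.1,0],"delta_rot": [0,0,0],"hand": 0}
    - {"delta_pos": [0,0,0],"delta_rot": [0,0,0],"hand": 0}
    - {"delta_pos": [0,0,0],"delta_rot": [0,0,0],"hand": 0}

```text
t: 6.45
eef_pos: [0.4952, -0.0346, 0.1026]
ee_rot: [3.141, 0.0, 3.099]
force: [0.3, 0.2, -0.3]
width: 0.0005
```

```bash
python3 look.py s7
```

```text
t 6.45 mixer xy mm [ -0.39902908 -14.63205825] z 0.10257313596292794 F [ 0.28302757  0.23247094 -0.31300915] 0.0005012232384680291
```

View pics/s7.png

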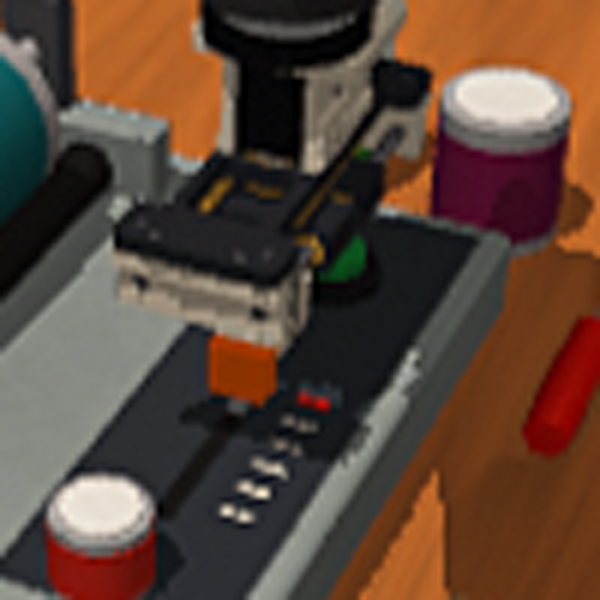

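The stem moved from (252,385) to (237,407), which is exactly one tick spacing, and the force is gone, so the lever is in detent 1. Next I'll push 18 mm.

Call:
move_arm:
  rows:
    - {"delta_pos": [0.01,0.3,0],"delta_rot": [0,0,0],"hand": 0}
    - {"delta_pos": [0.01,0.3,0],"delta_rot": [0,0,0],"hand": 0}
    - {"delta_pos": [0.01,0.2,0],"delta_rot": [0,0,0],"hand": 0}
    - {"delta_pos": [0.01,0.2,0],"delta_rot": [0,0,0],"hand": 0}
    - {"delta_pos": [0.01,0.2,0],"delta_rot": [0,0,0],"hand": 0}
    - {"delta_pos": [0.01,0.2,0],"delta_rot": [0,0,0],"hand": 0}
    - {"delta_pos": [0.01,0.2,0],"delta_rot": [0,0,0],"hand": 0}
    - {"delta_pos": [0.01,0.2,0],"delta_rot": [0,0,0],"hand": 0}
    - {"delta_pos": [0,0,0],"delta_rot": [0,0,0],"hand": 0}
    - {"delta_pos": [0,0,0],"delta_rot": [0,0,0],"hand": 0}

```text
t: 7.5
eef_pos: [0.496, -0.0165, 0.1026]
ee_rot: [3.141, 0.0, 3.099]
force: [-0.1, 0.4, -0.5]
width: 0.0006
```

```bash
python3 look.py s8
```

```text
t 7.5 mixer xy mm [-0.36289467  3.47222537] z 0.10258111337779972 F [-0.11407957  0.44625453 -0.51396309] 0.0006036133293876967
```

View pics/s8.png

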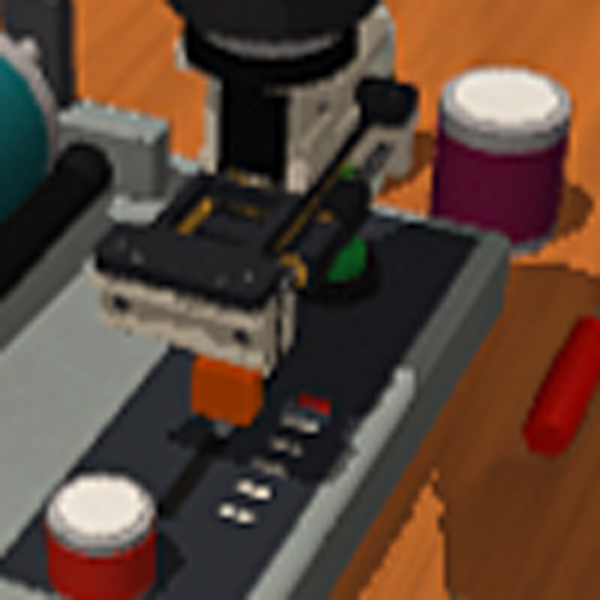

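The stem is now at (222,428), which is detent 2, with no contact force. I'll make the same 18 mm push once more.

Call:
move_arm:
  rows:
    - {"delta_pos": [0.01,0.3,0],"delta_rot": [0,0,0],"hand": 0}
    - {"delta_pos": [0.01,0.3,0],"delta_rot": [0,0,0],"hand": 0}
    - {"delta_pos": [0.01,0.2,0],"delta_rot": [0,0,0],"hand": 0}
    - {"delta_pos": [0.01,0.2,0],"delta_rot": [0,0,0],"hand": 0}
    - {"delta_pos": [0.01,0.2,0],"delta_rot": [0,0,0],"hand": 0}
    - {"delta_pos": [0.01,0.2,0],"delta_rot": [0,0,0],"hand": 0}
    - {"delta_pos": [0.01,0.2,0],"delta_rot": [0,0,0],"hand": 0}
    - {"delta_pos": [0.01,0.2,0],"delta_rot": [0,0,0],"hand": 0}
    - {"delta_pos": [0,0,0],"delta_rot": [0,0,0],"hand": 0}
    - {"delta_pos": [0,0,0],"delta_rot": [0,0,0],"hand": 0}

```text
t: 8.55
eef_pos: [0.4968, 0.0015, 0.1026]
ee_rot: [3.141, 0.0, 3.099]
force: [-0.8, -0.1, 0.1]
width: 0.0008
```

```bash
python3 look.py s9
```

```text
t 8.55 mixer xy mm [-0.35711796 21.50001947] z 0.10256363142807896 F [-0.81578406 -0.12609622  0.11125521] 0.0008226826598420303
```

View pics/s9.png

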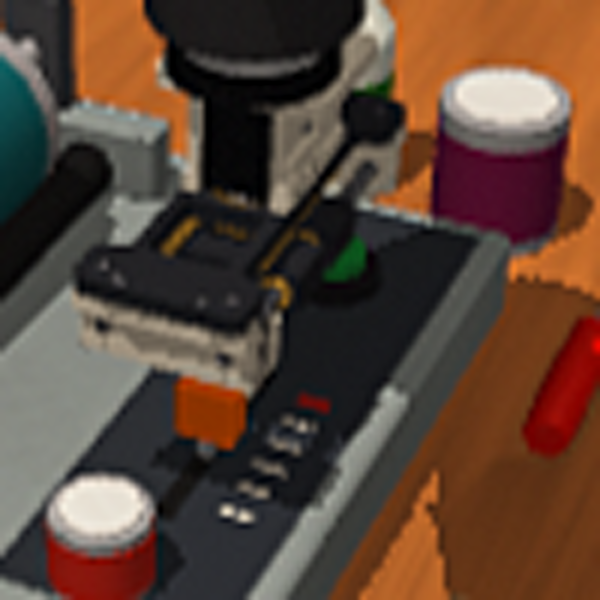

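The stem is at (206,448), which is detent 3, and there is no contact. Now I'll back off, lift, and move over the button.

Call:
move_arm:
  rows:
    - {"delta_pos": [0,-1.0,0],"delta_rot": [0,0,0],"hand": 0}
    - {"delta_pos": [0,0,2.5],"delta_rot": [0,0,0],"hand": 0}
    - {"delta_pos": [0,0,2.5],"delta_rot": [0,0,0],"hand": 0}
    - {"delta_pos": [-0.08,-2,0],"delta_rot": [0,0,0],"hand": 0}
    - {"delta_pos": [-0.08,-2,0],"delta_rot": [0,0,0],"hand": 0}
    - {"delta_pos": [-0.08,-2,0],"delta_rot": [0,0,0],"hand": 0}
    - {"delta_pos": [-0.08,-2,0],"delta_rot": [0,0,0],"hand": 0}
    - {"delta_pos": [-0.08,-2,0],"delta_rot": [0,0,0],"hand": 0}
    - {"delta_pos": [-0.08,-1.1,0],"delta_rot": [0,0,0],"hand": 0}
    - {"delta_pos": [0,0,0],"delta_rot": [0,0,0],"hand": 0}

```text
t: 9.6
eef_pos: [0.4916, -0.1211, 0.1524]
ee_rot: [-3.142, -0.0, 3.097]
force: [-0.1, 0.9, 0.1]
width: 0.0007
```

```bash
python3 look.py s10
```

```text
t 9.6 mixer xy mm [  -0.30018639 -101.23097163] z 0.1524388403849938 F [-0.12888605  0.93238007  0.10292494] 0.0006819707782691461
```

View pics/s10.png

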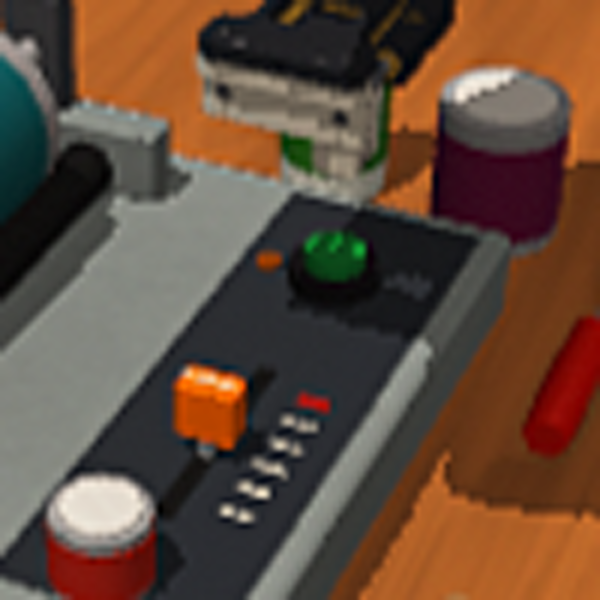

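The lever sits in detent 3 with its white line at (210,372), and the fingers are over the button. I'll descend onto it.

Call:
move_arm:
  rows:
    - {"delta_pos": [0,0.1,-1],"delta_rot": [0,0,0],"hand": 0}
    - {"delta_pos": [0,0,-1.5],"delta_rot": [0,0,0],"hand": 0}
    - {"delta_pos": [0,0,-1],"delta_rot": [0,0,0],"hand": 0}
    - {"delta_pos": [0,0,-1],"delta_rot": [0,0,0],"hand": 0}
    - {"delta_pos": [0,0,-0.3],"delta_rot": [0,0,0],"hand": 0}
    - {"delta_pos": [0,0,-0.2],"delta_rot": [0,0,0],"hand": 0}
    - {"delta_pos": [0,0,-0.1],"delta_rot": [0,0,0],"hand": 0}
    - {"delta_pos": [0,0,-0.1],"delta_rot": [0,0,0],"hand": 0}
    - {"delta_pos": [0,0,0],"delta_rot": [0,0,0],"hand": 0}
    - {"delta_pos": [0,0,0],"delta_rot": [0,0,0],"hand": 0}

```text
t: 10.65
eef_pos: [0.492, -0.1188, 0.1009]
ee_rot: [3.141, 0.0, 3.099]
force: [-2.1, 2.1, 4.3]
width: 0.0003
```

```bash
python3 look.py s11
```

```text
t 10.65 mixer xy mm [-1.10297637e-02 -9.88881181e+01] z 0.1008511976448575 F [-2.05179716  2.06171575  4.31423621] 0.0003317432863062912
```

Call:
move_arm:
  rows:
    - {"delta_pos": [0,0,-0.1],"delta_rot": [0,0,0],"hand": 0}
    - {"delta_pos": [0,0,-0.1],"delta_rot": [0,0,0],"hand": 0}
    - {"delta_pos": [0,0,-0.1],"delta_rot": [0,0,0],"hand": 0}
    - {"delta_pos": [0,0,0],"delta_rot": [0,0,0],"hand": 0}
    - {"delta_pos": [0,0,0],"delta_rot": [0,0,0],"hand": 0}
    - {"delta_pos": [0,0,0],"delta_rot": [0,0,0],"hand": 0}
    - {"delta_pos": [0,0,0],"delta_rot": [0,0,0],"hand": 0}
    - {"delta_pos": [0,0,0],"delta_rot": [0,0,0],"hand": 0}
    - {"delta_pos": [0,0,0],"delta_rot": [0,0,0],"hand": 0}
    - {"delta_pos": [0,0,0],"delta_rot": [0,0,0],"hand": 0}

```text
t: 11.7
eef_pos: [0.4921, -0.1189, 0.0982]
ee_rot: [-3.141, 0.0, 3.099]
force: [-4.4, 2.3, 10.7]
width: 0.0007
```

```bash
python3 look.py s12
```

```text
t 11.7 mixer xy mm [  0.14472633 -98.93145145] z 0.09819922964932133 F [-4.39206393  2.34594609 10.74813245] 0.0006867971401100895
```

View pics/s12.png

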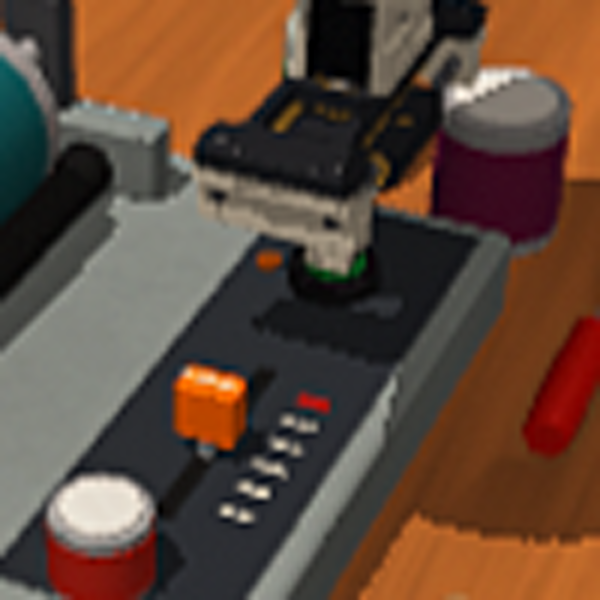

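Call:
move_arm:
  rows:
    - {"delta_pos": [0,0,-0.1],"delta_rot": [0,0,0],"hand": 0}
    - {"delta_pos": [0,0,-0.1],"delta_rot": [0,0,0],"hand": 0}
    - {"delta_pos": [0,0,0],"delta_rot": [0,0,0],"hand": 0}
    - {"delta_pos": [0,0,0],"delta_rot": [0,0,0],"hand": 0}
    - {"delta_pos": [0,0,0],"delta_rot": [0,0,0],"hand": 0}
    - {"delta_pos": [0,0,0],"delta_rot": [0,0,0],"hand": 0}
    - {"delta_pos": [0,0,0],"delta_rot": [0,0,0],"hand": 0}
    - {"delta_pos": [0,0,0],"delta_rot": [0,0,0],"hand": 0}
    - {"delta_pos": [0,0,0],"delta_rot": [0,0,0],"hand": 0}
    - {"delta_pos": [0,0,0],"delta_rot": [0,0,0],"hand": 0}

```text
t: 12.75
eef_pos: [0.4922, -0.1189, 0.0978]
ee_rot: [-3.141, 0.001, 3.1]
force: [-11.4, 4.7, 29.2]
width: 0.0006
```

```bash
python3 look.py s13
```

```text
t 12.75 mixer xy mm [  0.24908201 -98.95933802] z 0.09782414429911758 F [-11.4189623    4.67717878  29.18856572] 0.0006111099595506874
```

View pics/s13.png

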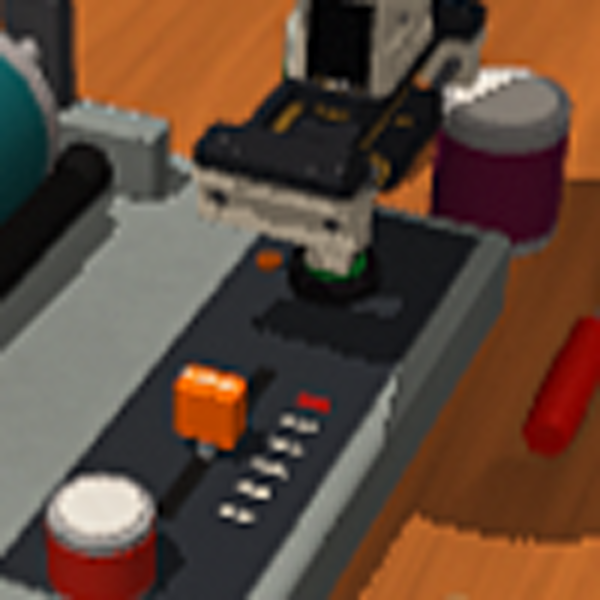

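The force rose from 11 to 29 N over 0.4 mm, so this is a hard stop. The green is still visible above the housing, which means the stop is the button and not the housing. I'll release and lift clear.

Call:
move_arm:
  rows:
    - {"delta_pos": [0,0,0.2],"delta_rot": [0,0,0],"hand": 0}
    - {"delta_pos": [0,0,0.3],"delta_rot": [0,0,0],"hand": 0}
    - {"delta_pos": [0,0,0.5],"delta_rot": [0,0,0],"hand": 0}
    - {"delta_pos": [0,0,1.5],"delta_rot": [0,0,0],"hand": 0}
    - {"delta_pos": [0,0,3],"delta_rot": [0,0,0],"hand": 0}
    - {"delta_pos": [0,0,3],"delta_rot": [0,0,0],"hand": 0}
    - {"delta_pos": [0,0,3],"delta_rot": [0,0,0],"hand": 0}
    - {"delta_pos": [0,0,3],"delta_rot": [0,0,0],"hand": 0}
    - {"delta_pos": [0,0,0],"delta_rot": [0,0,0],"hand": 0}
    - {"delta_pos": [0,0,0],"delta_rot": [0,0,0],"hand": 0}

```text
t: 13.8
eef_pos: [0.4924, -0.1188, 0.241]
ee_rot: [3.141, 0.002, 3.099]
force: [-0.3, 0.6, -0.8]
width: 0.0005
```

```bash
python3 look.py s14
```

```text
t 13.8 mixer xy mm [  0.4263616  -98.81001191] z 0.24099628379400126 F [-0.27926491  0.6419451  -0.77610535] 0.0004519809648757595
```

View pics/s14.png

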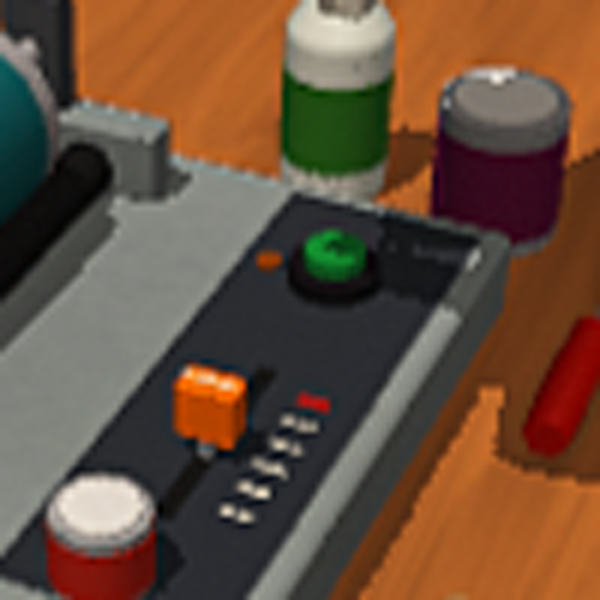

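```bash
python3 - <<'E'
from h import *
p=np.load("mix.npy")
for y in (.036,.054,.072): print(y,(proj("side",mix(p,(0,y,.101)))[0]-[235,130]+.5)*6)
a=cv2.imread("pics/side0.png"); b=grab_frame("side"); d=cv2.absdiff(a,b).max(2)
v=np.hstack([a[130:300,150:350],b[130:300,150:350]]); cv2.imwrite("pics/cmp.png",cv2.resize(v,None,fx=2,fy=2)); print(get_state()['force'])
E
```

```text
0.036 [228.38316753 360.87957129]
0.054 [212.20038142 382.27357865]
0.072 [195.58158921 404.24399589]
[ 0.15879322  0.82869688 -0.44714205]
```

View pics/cmp.png

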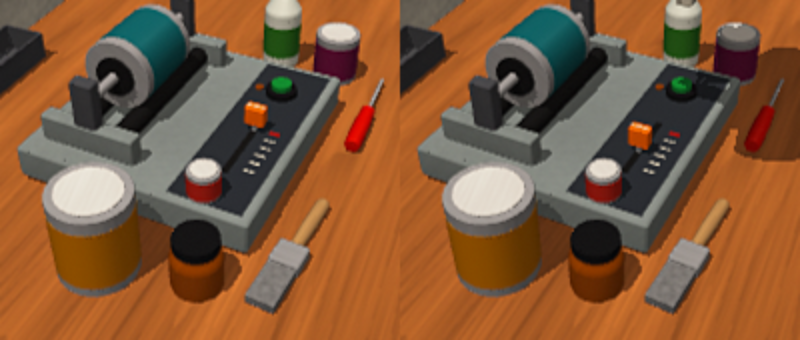

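The lever's top is at about (211,378), against a predicted (212,382) for detent 3. The bystanders are unchanged and the button is up. I'll hand it in.

```bash
python3 -c "
from station import *
print(job_done())"
```

```text
the job is handed in; nothing more can be done
None
```

The lever is in the third detent and the start button has been pressed and let go. I handed the job in at about 14 s of the 64 s allowed; `job_done()` gives no verdict.

- **Lever:** I pushed it with the closed fingertips in three separate pushes, one detent each. After each push the side camera showed the stem one tick further on and the contact force back near zero.
- **Button:** I pressed it down to a hard stop, where the force rose from 11 to 29 N over 0.4 mm. I then lifted the arm about 14 cm clear.

**Last checks:**
- **Lever position:** the lever top was within about 1 camera pixel of where the third detent should appear.
- **Button state:** the button was up again.
- **Bystanders:** those in the side view looked unmoved beside the first picture, judged by eye. I did not measure them.
- **Tool force:** it was under 1 N, which is noise level.

**What disagreed or stayed uncertain:**
- **Finger thickness:** the fingers touched the lever about 4 mm later than the stated finger thickness implied, so I set the pushes from the felt contact.
- **Press depth:** by my camera estimate of the button's height, the press was about 5.2 mm, not the full 6 mm. That is within the estimate's error, so I relied on the hard stop.

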